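Clamp a power pack in the test cradle and set the load lever

ROBOT

A 7-joint arm with a two-finger parallel gripper is mounted at the origin on the work surface. World frame = base frame: x ahead of the robot, y to its left, z up, the work surface at z = 0. Lengths are in m, angles in rad, forces in N, time in s.
With the tool pointing down it reaches from about 0.35 to 0.9 m from the base axis. Payload 8.1 kg.
Tool frame: the origin (TCP) lies midway between the tips of the shut fingers; the grasp point (between the pads) lies 19 mm behind it; z points along the fingers, y is the line along which they close (so a half turn about z gives the same grasp; the last joint's range is limited). The gripper opens to 92 mm and grips with 3 to 60 N. Pads are 19 mm wide; open, the fingers measure 130 mm over their backs; the gripper's body (75 mm by 190 mm) begins 47 mm behind the grasp point.
Start: joints at [1.012, 0.434, 0.025, 1.573, -0.012, 1.134, -0.075], TCP at [0.275, -0.561, 0.227] pointing down, gripper open.
Joint ranges: [-2.62, 2.62], [-0.44, 2.09], [-1.27, 1.32], [0.08, 2.57], [-1.32, 4.46], [0.12, 2], [-2.74, 2.74]. Speed limits (rad/s): [2.22, 2.22, 3.01, 3.01, 3.14, 3.14, 3.14].

INTERFACE

Orientations are given as a rotation vector (axis times angle).
In Python, from cell import observe, cams, job gives the robot as it stands. The module is installed in compiled form; this text tells all that it offers.
- The arm moves only by the tool step_arm, never from a script. Its argument "steps" is a list of rows, each a list of 6 numbers: the shift along the world's x, y, z in mm, then the turn, a rotation vector about the world's x, y, z in rad. In form: [[dx, dy, dz, rx, ry, rz], ...]. A call has 1 to 20 rows; each row shifts and turns the commanded pose from where the row before left it; what a row does not reach is not made up. A row lasts 1/12 s, in which the tool goes at most 41.7 mm and 7.16 degrees, less where a joint would pass 70% of its speed; a pose out of reach is approached as far as the arm can. A call with a gripper value outside its range is refused whole. "gripper" is the opening, from 0 (shut) to 1 (fully open), set as the call begins (left out, the last holds). The fingers move at their own pace and stop on an object; "force" is the grip in N (left out, the last holds). Time passes only in rows, so rows that do not move let the fingers close. It gives the time, the measured TCP pose, the force, the opening and the grip force at its end, in the units of the state.
- observe(): the state, without advancing time (a new reading comes with each control period).
- cams.get_image(name): name is "scene" or "top" or "wrist"; returns the picture (420x560x3 uint8, red, green, blue); there is no depth.
- cams.get_calibration(name): a dict with "fov_y" (degrees; the focal length in pixels is half the picture's height over the tangent of half this angle, whatever the lens; pixels are square), "cx", "cy" (the principal point, pixels), "world_to_cam" (4x4, takes a point from world to camera coordinates). Camera axes: x right, y up, looking along -z (the intrinsics and any distortion apply to the point x, -y, -z); pixel columns grow to the right and rows downward; lengths in m; the calibration is good to about 2 mm. A picture is of the moment at which its call begins: read the wrist's pose just before it. get_calibration takes no time and is no camera call; for the wrist camera it gives the pose at the moment of the call.
- job.sign_off(): hands the job in; it is judged then, once.
The state is a dict: "clock": time; "joints": joint angles; "dq": joint speeds; "joint_efforts": joint torques, N m; "position": TCP position; "ee_rot": TCP orientation; "force": force on the tool from outside, world axes, zero at the start; "ft_torque": the same for the moment, N m; "width": opening from 0.0 (shut) to 1.0 (fully open); "gripper_force": force on a finger pad.
Only numpy, scipy, OpenCV 4.12 (cv2) and the standard library are available. Lean on these libraries where they do the work, as an engineer would, in place of code of your own. Each camera call takes 0.05 s, during which the arm holds its last target. There are 200 camera calls.

TASK

Get the power pack ready for its load test: lay the loose retaining bar, without dropping it, across the two slotted supports of the cradle so that it lies flat in both slots, centred over the pack. Then turn the red-knobbed load lever until it points at the green pointer, never letting it enter the red zone, and let go. Leave the pack in its cradle and the other things on the bench where they are.

Things in the scene. Friction and masses are not known exactly. Their poses are not given: they have to be found in the camera images.
- bar: loose retaining bar: aluminium, 210 mm long (its y axis), 20 wide (x), 10 thick, blue bands 80 mm either side of the middle; on top at its middle an orange grip block, 50 long (y), 16 wide (x), from 10 to 36 mm above the underside. Origin: centre of the underside, z up. It is the same either way round
- cradle: fixed test cradle: aluminium base plate 150 (x) x 250 (y) x 12 mm, origin at the centre of its underside, z up. Two dark supports with blue cheeks stand at y = +80 and -80 mm, each 30 mm long in y; each carries a slot along y, 27 mm wide (x = -13.5 to 13.5), its floor 42 mm and the tops of its cheeks 52 mm above the table. The outer faces of the cheeks are at x = +-22.5 mm
- cradle_seat (a point): where the bar's origin belongs: midway between the two slots at the height of their floors (42 mm above the table); axes as the cradle's, so the bar's long axis lies along y
- pack: black power pack lying in the cradle between the supports, 112 (x) x 66 (y) x 24 mm; origin at the centre of its underside; its top is 36 mm above the table. Leave it there
- load_unit: fixed bench load unit: grey box 210 (x) x 250 (y) x 60 mm with a dark top panel bearing the lever, a scale, the green pointer and the red zone. Origin at the centre of its underside, z up
- pivot (a point): on the lever's vertical pivot axis, at the panel's surface (60 mm above the table); axes as the load unit's
- load_lever (a joint): angle of the lever in rad, 0 to 2.0, growing anticlockwise seen from above. At angle q the lever points, in the load unit's frame, along the direction pi - 1.0 + q about z from its x axis (q = 1.0 is straight along -x). It stays where it is left. Red zone on the scale: above 1.7
- lever_knob (a point): centre of the top of the lever's upright red round knob, 20 mm diameter, 40 mm tall, 98 mm from the pivot axis; its top is 120 mm and its foot 80 mm above the table. The lever's arm is steel with a white line along it, 16 mm wide, its top 80 mm above the table. The point turns with the lever
- green_pointer (a joint): angle of the green pointer in rad, same zero and sense as load_lever: the lever is right when both are equal. It cannot be moved by the robot
- pointer_tip (a point): tip of the green pointer, on the panel 113 mm from the pivot axis; a flat green wedge beyond the lever's end, 11 mm wide, reaching out to 144 mm from the axis. The point turns with the pointer
- screwdriver: bystander: screwdriver with green handle, 190 mm long, lying along its x axis; leave alone
- tape_roll: bystander: yellow roll, 84 mm diameter, 22 mm high; leave alone
- spare_pack: bystander: another black power pack, 112 x 66 x 24 mm, lying on the bench; leave alone
- cleaner: bystander: clear bottle with a blue cap, 50 mm diameter, 130 mm tall; leave alone
Mind the look-alikes: they are no part of the job. Several things have the shape of the bar; the one meant has the colours described above.

How it is judged:
By the outcome, as a careful person would: the job done as asked, in the order asked, and still so for the second after the job is handed in, with the robot touching nothing.
It also fails if it takes over 58 s, if anything falls off the work surface, if the arm or the gripper's body presses on something with over 40 N, if the wrist force passes 120 N, or if a joint passes its speed limit or range.

## Working session

There is one attempt and no reset: what is moved stays moved. The work goes in short steps, Python scripts to look and compute and a tool call to move; the robot and the scene stay as the last step left them, time stands still between calls to the robot, and variables do not carry over. Pictures are saved under pics/ and viewed, at most 13 in all, crops included, and the job is handed in when it is done.

Besides the shell and the picture viewer there is one more tool, called after ">>>" as name([rows], argument=value, ...), one row to a line, values as JSON. step_arm: Moves the arm, as the interface text tells. Its arguments: {"type":"object","properties":{"steps":{"type":"array","items":{"type":"array","items":{"type":"number"}}},"gripper":{"type":"number"},"force":{"type":"number"}},"required":["steps"]}

```bash
mkdir -p pics
cat > h.py <<'E'
import numpy as np, cv2
from cell import observe, cams, job
def grab(n,f):
    c=cams.get_calibration(n); im=cams.get_image(n)
    cv2.imwrite('pics/'+f+'.png',im[:,:,::-1]); np.save('pics/'+f+'.npy',c,allow_pickle=True); return im,c
def load(f): return cv2.imread('pics/'+f+'.png')[:,:,::-1],np.load('pics/'+f+'.npy',allow_pickle=True).item()
def K(c): 
    f=210/np.tan(np.radians(c['fov_y'])/2); return f
def proj(c,P):
    P=np.atleast_2d(P).astype(float); M=np.array(c['world_to_cam']); q=P@M[:3,:3].T+M[:3,3]; f=K(c)
    return np.c_[c['cx']+f*q[:,0]/-q[:,2], c['cy']-f*q[:,1]/-q[:,2]]
def ray(c,uv):
    M=np.array(c['world_to_cam']); f=K(c); d=np.array([(uv[0]-c['cx'])/f,-(uv[1]-c['cy'])/f,-1.])
    R=M[:3,:3]; return -R.T@M[:3,3], R.T@d
def atz(c,uv,z):
    o,d=ray(c,uv); return o+d*(z-o[2])/d[2]
def tri(cs,uvs):
    A=np.zeros((3,3));b=np.zeros(3);L=[]
    for c,u in zip(cs,uvs):
        o,d=ray(c,u); d/=np.linalg.norm(d); P=np.eye(3)-np.outer(d,d); A+=P;b+=P@o; L.append((o,P))
    x=np.linalg.solve(A,b); return x,[float(np.linalg.norm(P@(x-o))) for o,P in L]
E
python3 - <<'E'
from h import *
for n in('top','scene','wrist'):
    im,c=grab(n,n+'0'); print(n,{k:(np.round(v,3).tolist() if k=='world_to_cam' else v) for k,v in c.items()})
print(observe())
E
```

```text
top {'fov_y': 46.37060614274459, 'cx': 275.2753804433572, 'cy': 220.4319805686386, 'world_to_cam': [[0.009, -1.0, 0.009, -0.024], [0.991, 0.01, 0.132, -0.526], [-0.132, 0.008, 0.991, -1.278], [0.0, 0.0, 0.0, 1.0]]}
scene {'fov_y': 55.05748276186031, 'cx': 279.34396114021985, 'cy': 208.5803608830492, 'world_to_cam': [[0.476, 0.879, -0.009, -0.225], [-0.638, 0.352, 0.685, 0.266], [0.605, -0.32, 0.729, -1.358], [0.0, 0.0, 0.0, 1.0]]}
wrist {'fov_y': 59.069970406301124, 'cx': 285.7676572283999, 'cy': 212.62059355590836, 'world_to_cam': [[0.441, -0.898, -0.001, -0.624], [0.858, 0.422, -0.292, 0.039], [0.263, 0.128, 0.956, -0.39], [0.0, 0.0, 0.0, 1.0]]}
{'clock': 0.15, 'joints': array([ 1.0123835 ,  0.43507955,  0.02501079,  1.57383818, -0.01161865,
        1.13399073, -0.07510046]), 'dq': array([ 0.0012138 , -0.00248087,  0.0024076 , -0.00064757, -0.00027485,
       -0.00089382,  0.00130297]), 'joint_efforts': array([ 1.93171305e-03, -6.68260932e+01,  9.85879004e-01, -3.14693356e+01,
       -6.05445821e-02,  3.94115027e-02,  1.05840995e-04]), 'position': array([ 0.2749077 , -0.56089248,  0.22613465]), 'ee_rot': array([-3.05931221e+00, -7.09387966e-01,  5.76339827e-04]), 'force': array([ 0.3912124 , -0.02978226, -0.0669735 ]), 'ft_torque': array([-0.04721713,  0.02555951, -0.00620827]), 'gripper_force': 0.0, 'width': 0.9985420483664296}
```

View pics/top0.png

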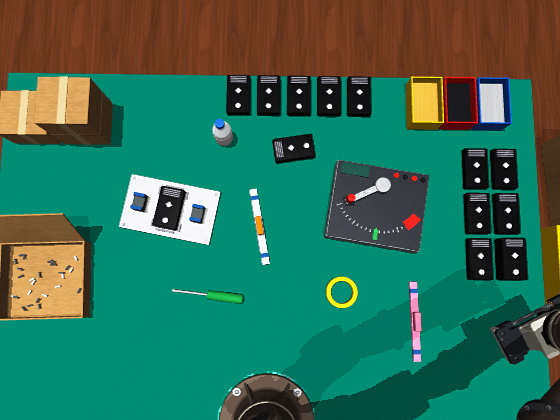

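View pics/scene0.png

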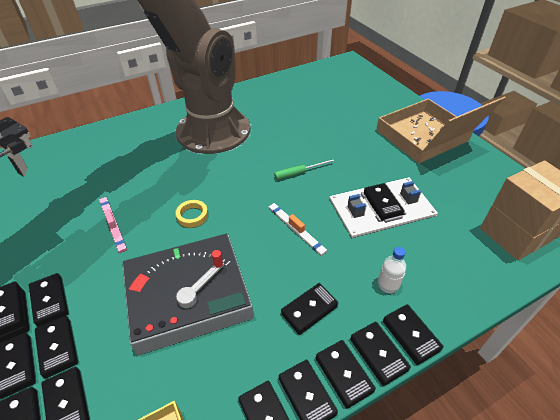

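Top view: two bar-shaped things, one at (260,226) in silver/white with an orange block and blue bands, and one at (416,322) in pink. The first fits the description because of its colours. The cradle is at (170,208), and the lever pivot is at (382,185) with the knob at (351,198). The green pointer is at (376,234) and the red zone at (412,221). I'll confirm the bar in an enlarged crop.

Run:
```python
from h import *
a,_=load('top0'); b,_=load('scene0')
A=cv2.resize(a[155:255,110:310],None,fx=4,fy=3,interpolation=3) if 0 else cv2.resize(a[160:275,110:310],(522,300),interpolation=2)
A2=cv2.resize(a[275:370,380:460],(253,300),interpolation=2)
B=cv2.resize(b[170:260,255:440],(600,292),interpolation=2)
o=np.zeros((595,780,3),np.uint8); o[:300,:522]=A; o[:300,525:778]=A2; o[302:594,:600]=B
cv2.imwrite('pics/crop1.png',o[:,:,::-1])
a=cv2.resize(a[155:255,320:440],(720,600),interpolation=2)
cv2.imwrite('pics/crop2.png',a[:,:,::-1])
```

```text
(no output)
```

View pics/crop1.png

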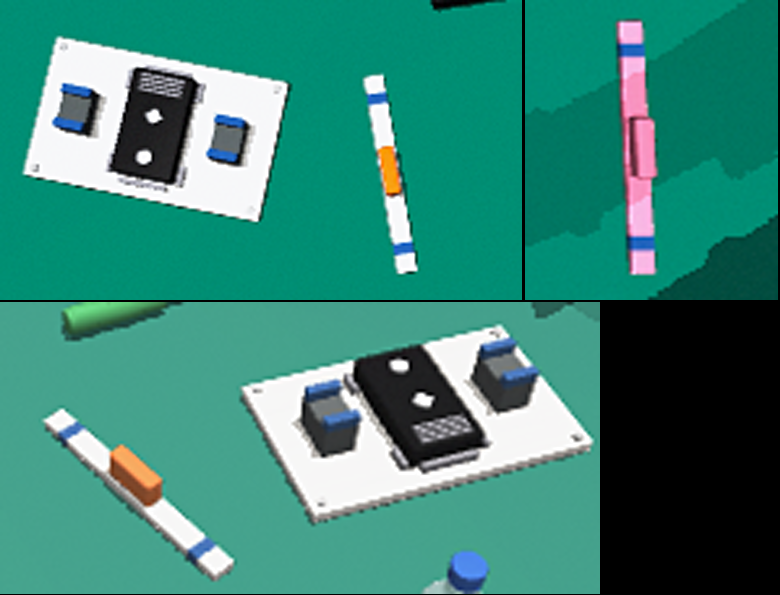

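View pics/crop2.png

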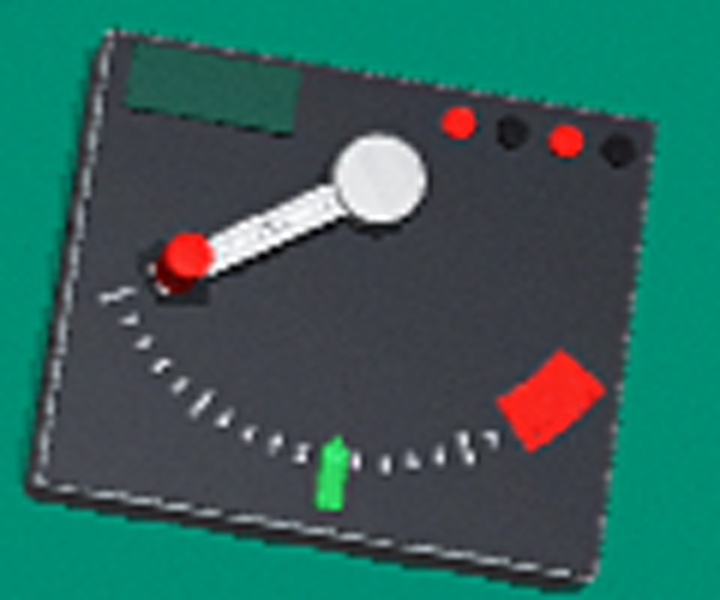

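Confirmed: the bar is the one with the orange block and blue bands at (260,226); the other is all pink. Next I'll measure it from both fixed cameras.

```bash
cat >> h.py <<'E'
def blobs(im,kind,box=None,amin=6):
    h=cv2.cvtColor(np.ascontiguousarray(im),cv2.COLOR_RGB2HSV).astype(int); H,S,V=h[...,0],h[...,1],h[...,2]
    m={'blue':(abs(H-110)<12)&(S>130)&(V>60),'orange':(H>6)&(H<20)&(S>140)&(V>110),'red':((H<5)|(H>174))&(S>170)&(V>90),'green':(abs(H-66)<8)&(S>130)&(V>165),'white':(S<60)&(V>150),'black':(V<50)}[kind]
    if box is not None:
        k=np.zeros_like(m);k[box[1]:box[3],box[0]:box[2]]=1;m=m&k
    n,l,s,c=cv2.connectedComponentsWithStats(m.astype(np.uint8),connectivity=8)
    return [(int(s[i,4]),c[i].round(1).tolist(),s[i,:4].tolist()) for i in range(1,n) if s[i,4]>=amin]
E
python3 - <<'E'
from h import *
bx={'top0':(110,150,440,270),'scene0':(110,160,440,350)}
for f in('top0','scene0'):
    im,c=load(f)
    for k in('blue','orange','red','green'): print(f,k,blobs(im,k,bx[f]))
E
```

```text
top0 blue [(42, [138.7, 194.1], [133, 192, 12, 5]), (27, [253.9, 197.3], [251, 195, 7, 5]), (42, [135.6, 207.1], [130, 205, 12, 5]), (40, [197.5, 206.0], [192, 204, 12, 5]), (42, [194.5, 219.1], [189, 217, 12, 5]), (29, [264.1, 254.8], [261, 253, 8, 5])]
top0 orange [(104, [259.0, 224.8], [255, 216, 9, 19])]
top0 red [(22, [396.1, 174.9], [394, 173, 5, 5]), (24, [413.7, 178.0], [411, 176, 6, 5]), (48, [350.5, 197.1], [347, 194, 8, 8]), (155, [411.2, 221.1], [403, 213, 18, 17])]
top0 green [(43, [374.9, 234.0], [373, 228, 5, 12])]
scene0 blue [(39, [407.9, 183.8], [403, 181, 11, 6]), (43, [414.7, 192.6], [410, 190, 11, 6]), (40, [353.7, 197.0], [349, 194, 10, 6]), (45, [359.5, 206.2], [355, 204, 11, 6]), (21, [276.2, 209.6], [273, 207, 8, 7]), (20, [119.3, 242.2], [115, 240, 9, 5]), (24, [316.2, 245.8], [313, 243, 8, 7]), (124, [398.8, 252.5], [393, 247, 13, 13])]
scene0 orange [(162, [296.1, 223.1], [289, 214, 16, 19])]
scene0 red [(97, [217.2, 259.6], [212, 250, 10, 17]), (7, [146.3, 280.0], [144, 277, 5, 7]), (6, [173.5, 322.3], [171, 321, 6, 3]), (7, [149.9, 329.1], [147, 327, 6, 4])]
scene0 green [(93, [292.5, 169.4], [277, 165, 28, 11]), (35, [176.3, 252.7], [174, 249, 6, 10])]
```

Run:
```python
from h import *
_,t=load('top0');_,s=load('scene0')
P={'L+':((138.7,194.1),(414.7,192.6)),'L-':((135.6,207.1),(407.9,183.8)),'R+':((197.5,206),(359.5,206.2)),'R-':((194.5,219.1),(353.7,197)),
'b1':((253.9,197.3),(316.2,245.8)),'b2':((264.1,254.8),(276.2,209.6)),'green':((374.9,234),(176.3,252.7)),'or':((259,224.8),(296.1,223.1))}
X={}
for k,(a,b) in P.items():
    x,r=tri([t,s],[a,b]); X[k]=x; print(k,x.round(4),np.round(r,4), 'top@h',atz(t,a,.052 if k[0] in'LR' else .01 if k[0]=='b' else .061)[:2].round(4),'scene@h',atz(s,b,.052 if k[0] in'LR' else .01 if k[0]=='b' else .061)[:2].round(4))
c=np.mean([X[k] for k in('L+','L-','R+','R-')],0); y=X['L+']+X['L-']-X['R+']-X['R-']; print('cradle',c,'psi',np.arctan2(-y[0],y[1]),np.hypot(*y[:2])/2)
d=X['b1']-X['b2']; print('bar',(X['b1']+X['b2'])/2,'psi',np.arctan2(-d[0],d[1]),np.hypot(*d[:2]))
# lever unit: crop2 px -> top
g=lambda u,v:(320+u/6,155+v/6)
for n,u,v,z in[('pivot',378,178,.085),('knob',187,255,.12),('c1',110,30,.06),('c2',655,123,.06),('c3',592,577,.06),('c4',38,487,.06),('tip',338,435,.061),('red',550,400,.061)]: print(n,atz(t,g(u,v),z).round(4))
```

```text
L+ [0.592  0.3457 0.0478] [0.0006 0.0006] top@h [0.5909 0.344 ] scene@h [0.5949 0.3425]
L- [0.5569 0.3523 0.0481] [0.0007 0.0007] top@h [0.5559 0.3506] scene@h [0.5599 0.3495]
R+ [0.5614 0.1881 0.0473] [0.0002 0.0002] top@h [0.5605 0.1873] scene@h [0.5648 0.1851]
R- [0.5262 0.1951 0.0467] [0.0002 0.0002] top@h [0.5254 0.1941] scene@h [0.5302 0.1916]
b1 [0.5931 0.0396 0.0088] [0.0003 0.0003] top@h [0.5931 0.0399] scene@h [0.5937 0.0387]
b2 [0.4357 0.0101 0.0088] [0.0001 0.0001] top@h [0.4356 0.01  ] scene@h [0.4367 0.0097]
green [ 0.4896 -0.2788  0.0637] [0.0008 0.0008] top@h [ 0.4897 -0.2802] scene@h [ 0.4877 -0.2778]
or [0.5156 0.025  0.025 ] [0.0006 0.0006] top@h [0.5109 0.0235] scene@h [0.5427 0.0093]
cradle [0.55910026 0.27030214 0.0474698 ] psi -0.1922413617806978 0.16032332037544406
bar [0.51441971 0.02484139 0.00882939] psi -1.385381044334851 0.16012009041363495
pivot [ 0.6165 -0.2985  0.085 ]
knob [ 0.5753 -0.2093  0.12  ]
c1 [ 0.6876 -0.186   0.06  ]
c2 [ 0.648  -0.4281  0.06  ]
c3 [ 0.4459 -0.394   0.06  ]
c4 [ 0.4828 -0.153   0.06  ]
tip [ 0.5068 -0.2842  0.061 ]
red [ 0.5232 -0.3776  0.061 ]
```

Heights check: cheek tops measure about 48 mm, bar bands about 9 mm and the pointer about 62 mm. I'll move to above the bar.

>>> step_arm([
  [12,29.3,0,0,0,-0.0135],
  [12,29.3,0,0,0,-0.0135],
  [12,29.3,0,0,0,-0.0135],
  [12,29.3,0,0,0,-0.0135],
  [12,29.3,0,0,0,-0.0135],
  [12,29.3,0,0,0,-0.0135],
  [12,29.3,0,0,0,-0.0135],
  [12,29.3,0,0,0,-0.0135],
  [12,29.3,0,0,0,-0.0135],
  [12,29.3,0,0,0,-0.0135],
  [12,29.3,0,0,0,-0.0135],
  [12,29.3,0,0,0,-0.0135],
  [12,29.3,0,0,0,-0.0135],
  [12,29.3,0,0,0,-0.0135],
  [12,29.3,-5,0,0,-0.0135],
  [12,29.3,-5,0,0,-0.0135],
  [12,29.3,-5,0,0,-0.0135],
  [12,29.3,-5,0,0,-0.0135],
  [12,29.3,-5,0,0,-0.0135],
  [12,29.3,-5,0,0,-0.0135],
], gripper=1, force=25)

```text
clock: 1.82
position: [0.5153, 0.0262, 0.1964]
ee_rot: [3.128, 0.29, -0.0]
force: [0.7, -0.5, 0.1]
width: 0.998
gripper_force: 0.0
```

>>> step_arm([
  [0,0,0,0,0,0],
  [0,0,0,0,0,0],
  [0,0,0,0,0,0],
])

```text
clock: 2.07
position: [0.5147, 0.0242, 0.1965]
ee_rot: [3.127, 0.292, -0.001]
force: [-1.0, 0.1, -0.4]
width: 0.998
gripper_force: 0.0
```

```bash
cat >> h.py <<'E'
from scipy.spatial.transform import Rotation as Ro
def pose():
    o=observe(); R=Ro.from_rotvec(o['ee_rot']).as_matrix(); y=R[:,1]
    print('clk',round(o['clock'],2),'p',o['position'].round(4),'yaw_y',round(float(np.arctan2(y[1],y[0])),4),'z',R[:,2].round(3),'w',round(o['width'],3),'g',round(o['gripper_force'],1),'F',o['force'].round(1),'j',o['joints'].round(2))
    return o
E
python3 - <<'E'
from h import *
pose(); im,c=grab('wrist','w1')
for k in('blue','orange'): print(k,blobs(im,k,amin=20))
print(proj(c,[[.5931,.0396,.01],[.4357,.0101,.01],[.5144,.0248,.036],[.5144,.0248,.01]]).round(1))
E
```

```text
clk 2.07 p [0.5147 0.0242 0.1965] yaw_y -1.3849 z [-0.001 -0.001 -1.   ] w 0.998 g 0.0 F [-1.   0.1 -0.4] j [ 0.06  0.31 -0.26  1.86  0.1   0.99 -1.63]
blue [(497, [91.2, 104.3], [71, 93, 40, 24]), (275, [284.0, 99.5], [273, 94, 23, 12]), (416, [81.1, 146.7], [62, 137, 39, 21]), (177, [283.6, 264.1], [274, 260, 21, 9])]
orange [(867, [283.5, 190.9], [274, 164, 19, 56])]
[[284.2  96.2]
 [284.2 262. ]
 [284.1 191.2]
 [284.2 184.6]]
```

>>> step_arm([
  [0,0.5,-30,0,0,0],
  [0,0,-30,0,0,0],
  [0,0,-30,0,0,0],
  [0,0,-30,0,0,0],
  [0,0,-25,0,0,0],
  [0,0,-20,0,0,0],
  [0,0,-12,0,0,0],
  [0,0,-7,0,0,0],
  [0,0,0,0,0,0],
  [0,0,0,0,0,0],
])

```text
clock: 2.95
position: [0.5153, 0.0245, 0.0132]
ee_rot: [3.128, 0.29, 0.0]
force: [-0.2, -0.2, 0.7]
width: 0.997
gripper_force: 0.0
```

>>> step_arm([
  [0,0,0,0,0,0],
  [0,0,0,0,0,0],
  [0,0,0,0,0,0],
  [0,0,0,0,0,0],
  [0,0,0,0,0,0],
  [0,0,0,0,0,0],
  [0,0,0,0,0,0],
  [0,0,0,0,0,0],
  [0,0,0,0,0,0],
  [0,0,0,0,0,0],
], gripper=0, force=30)

```text
clock: 3.78
position: [0.5151, 0.0253, 0.0127]
ee_rot: [3.128, 0.292, -0.0]
force: [-0.9, -1.4, 0.4]
width: 0.327
gripper_force: 0.0
```

>>> step_arm([
  [0,0,0,0,0,0],
  [0,0,0,0,0,0],
  [0,0,0,0,0,0],
  [0,0,0,0,0,0],
  [0,0,0,0,0,0],
  [0,0,0,0,0,0],
])

```text
clock: 4.28
position: [0.5151, 0.0253, 0.0127]
ee_rot: [-3.128, -0.291, -0.0]
force: [-0.7, 0.5, -0.6]
width: 0.172
gripper_force: 30.0
```

>>> step_arm([
  [0,0,5,0,0,0],
  [0,0,15,0,0,0],
  [0,0,20,0,0,0],
  [0,0,25,0,0,0],
  [0,0,25,0,0,0],
  [0,0,25,0,0,0],
  [0,0,20,0,0,0],
  [0,0,10,0,0,0],
  [0,0,0,0,0,0],
  [0,0,0,0,0,0],
  [0,0,0,0,0,0],
])

```text
clock: 5.2
position: [0.5142, 0.0251, 0.1564]
ee_rot: [3.128, 0.291, -0.003]
force: [-0.1, -0.4, -2.3]
width: 0.174
gripper_force: 30.0
```

Run:
```python
from h import *
pose(); im,c=grab('wrist','w2')
for k in('blue','orange'): print(k,blobs(im,k,amin=20))
o=observe(); p=o['position']; d=np.array([np.cos(.1854),np.sin(.1854),0]); 
print(proj(c,[p+d*.08-[0,0,.003],p-d*.08-[0,0,.003],p+[0,0,.023]]).round(1))
```

```text
clk 5.2 p [0.5142 0.0251 0.1564] yaw_y -1.3851 z [-0.002 -0.    -1.   ] w 0.174 g 30.0 F [-0.1 -0.4 -2.3] j [ 0.05  0.35 -0.27  1.91  0.12  0.9  -1.65]
blue [(1342, [286.1, 101.0], [262, 87, 50, 30]), (657, [62.6, 104.3], [40, 91, 46, 28]), (545, [52.1, 153.0], [30, 141, 45, 25])]
orange [(1896, [285.8, 276.6], [269, 248, 35, 58]), (292, [285.7, 346.3], [270, 342, 32, 11])]
[[284.3  92.8]
 [284.4 404.4]
 [284.2 297.4]]
```

View pics/w2.png

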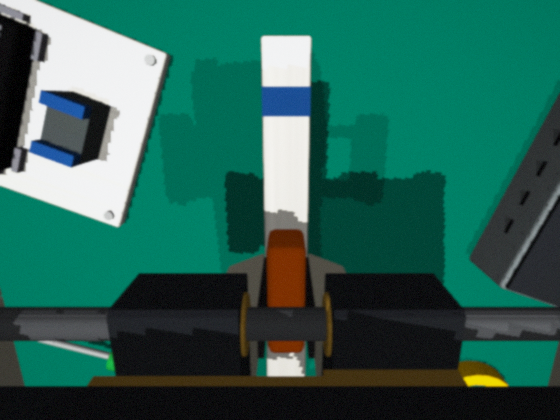

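The bar is held straight with its blue band at (286,101), and the cradle shows at left. I'll carry it over the cradle, turning as it goes.

>>> step_arm([
  [1,6,0,0,0,0.03],
  [2,12,0,0,0,0.06],
  [3.2,17.6,0,0,0,0.0853],
  [3.2,17.6,0,0,0,0.0853],
  [3.2,17.6,0,0,0,0.0853],
  [3.2,17.6,0,0,0,0.0853],
  [3.2,17.6,0,0,0,0.0853],
  [3.2,17.6,0,0,0,0.0853],
  [3.2,17.6,0,0,0,0.0853],
  [3.2,17.6,0,0,0,0.0853],
  [3.2,17.6,0,0,0,0.0853],
  [3.2,17.6,0,0,0,0.0853],
  [3.2,17.6,0,0,0,0.0853],
  [3.2,17.6,0,0,0,0.0853],
  [2.6,11.4,0,0,0,0.06],
  [1,5.4,0,0,0,0.02],
  [0,0,0,0,0,0],
  [0,0,0,0,0,0],
  [0,0,0,0,0,0],
])

```text
clock: 6.83
position: [0.56, 0.2701, 0.1573]
ee_rot: [2.425, 1.996, -0.002]
force: [0.1, -0.3, -0.2]
width: 0.172
gripper_force: 30.0
```

Run:
```python
from h import *
o=pose(); im,c=grab('wrist','w3')
for k in('blue','orange'): print(k,blobs(im,k,amin=20))
X={'L+':[.5909,.344,.052],'L-':[.5559,.3506,.052]}
print(proj(c,list(X.values())).round(1))
```

```text
clk 6.83 p [0.56   0.2701 0.1573] yaw_y -0.1936 z [-0.001 -0.001 -1.   ] w 0.172 g 30.0 F [ 0.1 -0.3 -0.2] j [-0.17  0.56 -0.55  1.63  0.33  1.05 -1.01]
blue [(2031, [280.1, 99.3], [249, 75, 66, 45])]
orange [(2022, [285.5, 272.5], [266, 237, 40, 69]), (247, [285.7, 345.9], [271, 342, 30, 10])]
[[311.7  98.4]
 [259.2  98.7]]
```

View pics/w3.png

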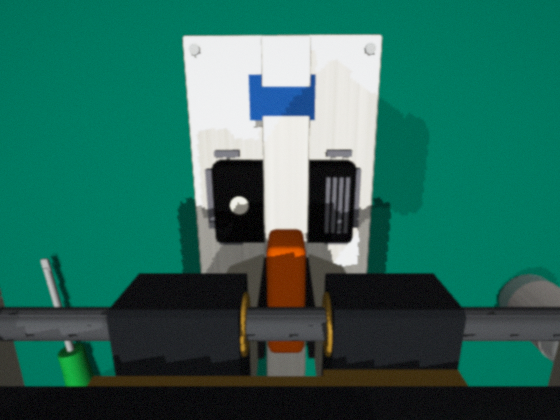

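Seen from the wrist, the cheeks span columns 249–315 (centre 282) while the bar is centred on 286. I'll shift about 2 mm toward -x, descend to just above the cheeks and recheck.

>>> step_arm([
  [-0.5,0.3,-8,0,0,0],
  [-0.5,0.3,-14,0,0,0],
  [-0.5,0.3,-18,0,0,0],
  [-0.5,0.3,-18,0,0,0],
  [0,0,-14,0,0,0],
  [0,0,-10,0,0,0],
  [0,0,0,0,0,0],
  [0,0,0,0,0,0],
  [0,0,0,0,0,0],
])

```text
clock: 7.63
position: [0.5586, 0.2727, 0.0765]
ee_rot: [2.424, 1.998, 0.002]
force: [0.8, 0.0, -1.0]
width: 0.169
gripper_force: 30.0
```

Run:
```python
from h import *
o=pose(); im,c=grab('wrist','w4')
cv2.imwrite('pics/w4c.png',cv2.resize(im[20:290,150:420],(594,594),interpolation=2)[:,:,::-1])
for k in('blue','orange'): print(k,blobs(im,k,amin=20))
```

```text
clk 7.63 p [0.5586 0.2727 0.0765] yaw_y -0.1918 z [ 0.001  0.001 -1.   ] w 0.169 g 30.0 F [ 0.8  0.  -1. ] j [-0.2   0.64 -0.52  1.71  0.39  0.9  -1.07]
blue [(1238, [247.2, 100.8], [237, 69, 21, 65]), (2633, [302.2, 100.7], [261, 69, 71, 65]), (31, [259.4, 368.4], [257, 361, 5, 14]), (44, [311.7, 368.2], [309, 361, 6, 14])]
orange [(2047, [285.5, 272.6], [267, 238, 39, 68]), (252, [285.8, 346.1], [272, 342, 29, 10])]
```

View pics/w4c.png

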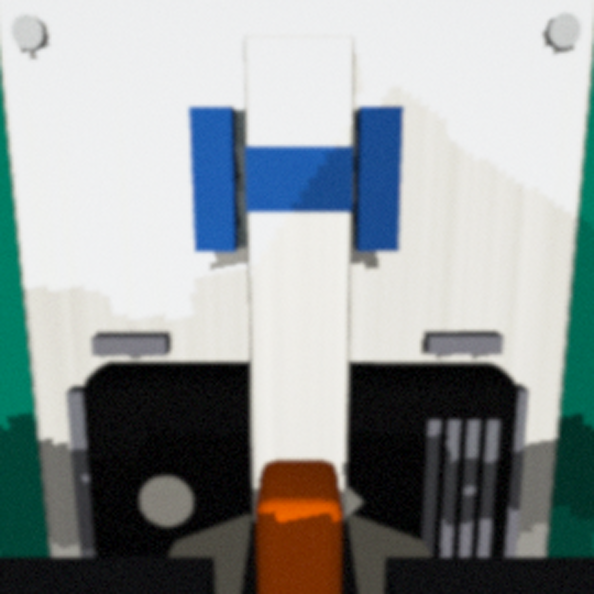

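Run:
```python
from h import *
_,c=load('w4')
px=lambda u,v:(150+u/2.2,20+v/2.2)
L=[atz(c,px(*q),.052) for q in[(190,107),(403,107),(195,251),(399,251)]]
B=[atz(c,px(*q),.0765-.0127+.010) for q in[(246,147),(354,147),(248,211),(353,211)]]
L,B=np.mean(L,0),np.mean(B,0); print(L,B)
t=.192; ex=np.array([np.cos(t),-np.sin(t)]); ey=np.array([np.sin(t),np.cos(t)])
print('lat,long of bar rel support mm',((B-L)[:2]@ex*1e3).round(2),((B-L)[:2]@ey*1e3).round(2))
print('bar ctr rel tcp',((B-[.5586,.2727,0])[:2]@ex*1e3),((B-[.5586,.2727,0])[:2]@ey*1e3)-80)
```

```text
[0.57135186 0.34841016 0.052     ] [0.57209814 0.34867358 0.0738    ]
lat,long of bar rel support mm 0.68 0.4
bar ctr rel tcp -1.2473640676203823 -2.846720950942455
```

>>> step_arm([
  [-0.7,-0.2,-4,0,0,0],
  [0,0,-5,0,0,0],
  [0,0,-4,0,0,0],
  [0,0,-3,0,0,0],
  [0,0,-2,0,0,0],
  [0,0,-1.5,0,0,0],
  [0,0,0,0,0,0],
  [0,0,0,0,0,0],
])

```text
clock: 8.35
position: [0.5574, 0.2723, 0.0562]
ee_rot: [-2.424, -1.999, 0.0]
force: [0.2, -0.0, -0.6]
width: 0.171
gripper_force: 30.0
```

>>> step_arm([
  [0,0,-0.7,0,0,0],
  [0,0,-0.6,0,0,0],
  [0,0,-0.5,0,0,0],
  [0,0,0,0,0,0],
  [0,0,0,0,0,0],
])

```text
clock: 8.77
position: [0.5575, 0.2723, 0.0548]
ee_rot: [2.424, 1.999, 0.0]
force: [-0.9, -0.6, 3.9]
width: 0.168
gripper_force: 30.0
```

Contact at the expected seat height (3.9 N). I'll release and rise.

>>> step_arm([
  [0,0,0,0,0,0],
  [0,0,0,0,0,0],
  [0,0,0,0,0,0],
  [0,0,0,0,0,0],
  [0,0,0,0,0,0],
  [0,0,0,0,0,0],
  [0,0,0,0,0,0],
  [0,0,0,0,0,0],
], gripper=0.6)

```text
clock: 9.43
position: [0.5574, 0.2723, 0.0544]
ee_rot: [2.424, 1.999, -0.0]
force: [-0.5, -0.1, 0.3]
width: 0.597
gripper_force: 0.0
```

>>> step_arm([
  [0,0,8,0,0,0],
  [0,0,15,0,0,0],
  [0,0,25,0,0,0],
  [0,0,30,0,0,0],
  [0,0,30,0,0,0],
  [0,0,25,0,0,0],
  [0,0,10,0,0,0],
  [0,0,0,0,0,0],
  [0,0,0,0,0,0],
])

```text
clock: 10.18
position: [0.5574, 0.2721, 0.1974]
ee_rot: [2.423, 1.998, 0.001]
force: [0.0, 0.4, 0.2]
width: 0.598
gripper_force: 0.0
```

Run:
```python
from h import *
o=pose(); im,c=grab('wrist','w5')
s,cs=grab('scene','s5')
cv2.imwrite('pics/v5.png',np.vstack([cv2.resize(im[20:270,100:460],(576,400),interpolation=2),cv2.resize(s[165:245,320:450],(576,200),interpolation=2) if 0 else cv2.resize(s[170:240,325:440],(576,200),interpolation=2)])[:,:,::-1])
for k in('blue','orange'): print(k,blobs(im,k,amin=20)); print(blobs(s,k,(320,160,450,245)))
```

```text
clk 10.18 p [0.5574 0.2721 0.1974] yaw_y -0.1916 z [ 0.001 -0.    -1.   ] w 0.598 g 0.0 F [0.  0.4 0.2] j [-0.16  0.52 -0.57  1.59  0.3   1.12 -0.99]
blue [(417, [264.0, 99.6], [258, 81, 12, 39]), (411, [308.1, 99.8], [303, 81, 11, 39]), (359, [285.4, 100.4], [273, 94, 26, 14]), (153, [306.5, 284.1], [303, 269, 8, 29]), (149, [266.3, 284.2], [263, 270, 9, 28]), (117, [285.7, 283.5], [276, 279, 20, 10])]
[(91, [412.1, 188.7], [403, 181, 18, 15]), (93, [357.4, 202.0], [349, 194, 17, 16])]
orange [(1053, [285.3, 202.6], [276, 174, 20, 62])]
[(174, [385.3, 189.7], [376, 184, 20, 13])]
```

View pics/v5.png

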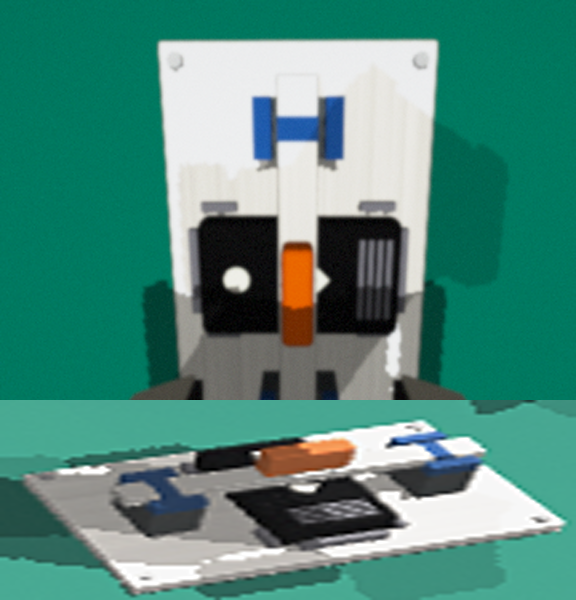

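The bar is seated flat in both slots: its bands at columns 285.4 and 285.7 lie between the cheeks (mid 286). The pack hasn't moved. On to the lever.

>>> step_arm([
  [0,-12,8,0,0,0.01],
  [0,-24,8,0,0,0.03],
  [0,-29,8,0,0,0.037],
  [0,-29,8,0,0,0.037],
  [0,-29,8,0,0,0.037],
  [0,-29,8,0,0,0.037],
  [0,-29,8,0,0,0.037],
  [0,-29,8,0,0,0.037],
  [0,-29,8,0,0,0.037],
  [0,-29,8,0,0,0.037],
  [0,-29,0,0,0,0.037],
  [0,-29,0,0,0,0.037],
  [0,-29,0,0,0,0.037],
  [0,-29,0,0,0,0.037],
  [0,-29,0,0,0,0.037],
  [0,-29,0,0,0,0.037],
  [0,-29,0,0,0,0.037],
  [0,-29,0,0,0,0.037],
  [0,-22,0,0,0,0.025],
  [0,0,0,0,0,0],
])

```text
clock: 11.95
position: [0.5555, -0.2563, 0.2747]
ee_rot: [-1.655, -2.667, 0.005]
force: [-0.1, -1.0, 0.0]
width: 0.599
gripper_force: 0.0
```

>>> step_arm([
  [0,0,0,0,0,0],
  [0,0,0,0,0,0],
])

```text
clock: 12.12
position: [0.557, -0.2488, 0.2761]
ee_rot: [-1.648, -2.672, -0.001]
force: [-0.4, -0.1, 1.3]
width: 0.598
gripper_force: 0.0
```

Run:
```python
from h import *
o=pose(); im,c=grab('wrist','w6')
for k in('red','green'): print(k,blobs(im,k,amin=20))
print(proj(c,[[.6165,-.2985,.085],[.5753,-.2093,.12],[.4896,-.2795,.061]]).round(1))
```

```text
clk 12.12 p [ 0.557  -0.2488  0.2761] yaw_y 0.4658 z [-0.002  0.002 -1.   ] w 0.598 g 0.0 F [-0.4 -0.1  1.3] j [ 0.75  0.45 -0.62  1.5   0.26  1.28  0.57]
red [(499, [325.6, 161.0], [314, 148, 25, 26]), (186, [202.6, 254.8], [192, 250, 25, 12]), (135, [322.3, 286.7], [316, 281, 14, 12])]
green [(309, [212.5, 176.6], [199, 166, 29, 22])]
[[317.9 254.1]
 [328.1 163.8]
 [215.4 177.8]]
```

View pics/w6.png

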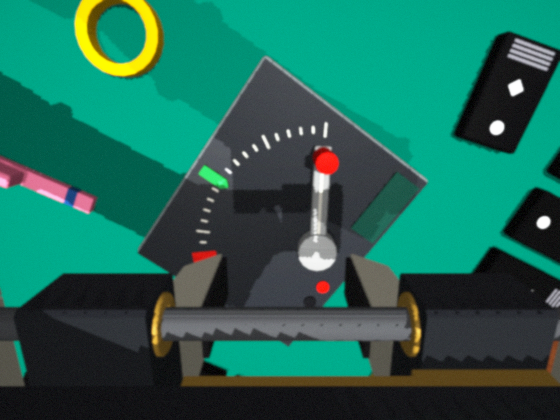

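Wrist view: hub at (317,252), knob top at (325.6,161), green pointer at (212.5,176.6) with its tip at (228,184), red zone at (203,255). Computing the angles.

Run:
```python
from h import *
im,c=load('w6'); _,t=load('top0')
h=cv2.cvtColor(np.ascontiguousarray(im),cv2.COLOR_RGB2HSV)
def mom(im,box,cond):
    h=cv2.cvtColor(np.ascontiguousarray(im),cv2.COLOR_RGB2HSV).astype(int); m=np.zeros(h.shape[:2],bool); m[box[1]:box[3],box[0]:box[2]]=1
    m&=cond(h); return np.argwhere(m)[:,::-1].astype(float)
# hub circle fit from grey bright
w=mom(im,(296,234,340,275),lambda h:(h[...,1]<60)&(h[...,2]>125)); (hx,hy),r=cv2.minEnclosingCircle(w[w[:,1]>242].astype(np.float32)); print('hub w',hx,hy,r)
w2=mom(t*0 if 0 else load('top0')[0],(370,172,396,196),lambda h:(h[...,1]<60)&(h[...,2]>130)); (tx,ty),r2=cv2.minEnclosingCircle(w2[w2[:,0]>376].astype(np.float32)); print('hub t',tx,ty,r2)
print('hub tri',tri([c,t],[(hx,hy),(tx,ty)]), 'knob tri',tri([c,t],[(325.8,160.8),(351,197.4)]),'green tri',tri([c,t],[(212.5,176.6),(374.9,234.)]))
for n,cc,H,Kn,G in(('wrist',c,(hx,hy),(325.8,160.8),(212.5,176.6)),('top',t,(tx,ty),(351,197.4),(374.9,234.))):
  for z in(.08,.09,.1):
    p=atz(cc,H,z)[:2]; k=atz(cc,Kn,.12)[:2]; g=atz(cc,G,.061)[:2]
    a=lambda v:np.arctan2(v[1],v[0])%(2*np.pi)
    print(n,z,p.round(4),k.round(4),g.round(4),'len',np.linalg.norm(k-p).round(4),np.linalg.norm(g-p).round(4),'ang',round(a(k-p),4),round(a(g-p),4),'d',round(a(g-p)-a(k-p),4))
  P=mom(load('w6' if n=='wrist' else 'top0')[0],(190,160,235,195) if n=='wrist' else (365,222,385,245),lambda h:(abs(h[...,0]-66)<8)&(h[...,1]>130)&(h[...,2]>130))
  X=np.array([atz(cc,q,.061)[:2] for q in P]); u=np.linalg.svd(X-X.mean(0))[2][0]; print('green axis',np.arctan2(u[1],u[0])%np.pi)
```

```text
hub w 316.9053955078125 253.5 19.22676658630371
hub t 382.6000061035156 184.60000610351562 7.779560565948486
hub tri (array([ 0.61552691, -0.29743067,  0.08679393]), [0.0008237337805114941, 0.0008237337805114326]) knob tri (array([ 0.57030518, -0.20576935,  0.14078793]), [0.0014399564406359403, 0.0014399564406358636]) green tri (array([ 0.48795518, -0.27651633,  0.07521133]), [0.0006404938227987603, 0.0006404938227987957])
wrist 0.08 [ 0.6166 -0.3001] [ 0.5723 -0.208 ] [ 0.4865 -0.2797] len 0.1023 0.1317 ang 2.0189 2.9859 d 0.967
wrist 0.09 [ 0.6139 -0.2967] [ 0.5723 -0.208 ] [ 0.4865 -0.2797] len 0.098 0.1285 ang 2.009 3.0089 d 0.9999
wrist 0.1 [ 0.6112 -0.2933] [ 0.5723 -0.208 ] [ 0.4865 -0.2797] len 0.0938 0.1254 ang 1.9981 3.0331 d 1.035
green axis 3.019664191935573
top 0.08 [ 0.6177 -0.2986] [ 0.5755 -0.2089] [ 0.4897 -0.2802] len 0.0991 0.1293 ang 2.0101 2.9985 d 0.9884
top 0.09 [ 0.6156 -0.2963] [ 0.5755 -0.2089] [ 0.4897 -0.2802] len 0.0961 0.1269 ang 2.0005 3.0141 d 1.0136
top 0.1 [ 0.6135 -0.294 ] [ 0.5755 -0.2089] [ 0.4897 -0.2802] len 0.0932 0.1246 ang 1.9903 3.0304 d 1.04
green axis 2.977486375280098
```

>>> step_arm([
  [4,10,-10,0,0,-0.01],
  [5,12,-20,0,0,-0.01],
  [5,12,-25,0,0,-0.01],
  [2.5,6.3,-25,0,0,0],
  [0,0,-25,0,0,0],
  [0,0,-25,0,0,0],
  [0,0,-22,0,0,0],
  [0,0,-18,0,0,0],
  [0,0,-10,0,0,0],
  [0,0,-4,0,0,0],
  [0,0,0,0,0,0],
  [0,0,0,0,0,0],
])

```text
clock: 13.17
position: [0.5746, -0.209, 0.0943]
ee_rot: [1.688, 2.649, 0.001]
force: [-0.7, 0.2, -0.1]
width: 0.599
gripper_force: 0.0
```

>>> step_arm([
  [0,0,0,0,0,0],
  [0,0,0,0,0,0],
  [0,0,0,0,0,0],
  [0,0,0,0,0,0],
  [0,0,0,0,0,0],
  [0,0,0,0,0,0],
  [0,0,0,0,0,0],
  [0,0,0,0,0,0],
  [0,0,0,0,0,0],
], gripper=0, force=20)

```text
clock: 13.92
position: [0.5742, -0.2093, 0.0937]
ee_rot: [1.689, 2.649, 0.001]
force: [0.3, 1.1, 1.7]
width: 0.213
gripper_force: 20.0
```

Run:
```python
from h import *
o=pose()
P=np.array([.6153,-.2973]); p=o['position'][:2]; v=p-P; print(np.hypot(*v),np.arctan2(v[1],v[0])%6.283)
```

```text
clk 13.92 p [ 0.5742 -0.2093  0.0937] yaw_y 0.4357 z [ 0.001  0.    -1.   ] w 0.213 g 20.0 F [0.3 1.1 1.7] j [ 0.64  0.61 -0.56  1.72  0.39  0.92  0.36]
0.09717498148424031 2.00790827392086
```

Run:
```python
import numpy as np,json
t=2.008+.049*np.arange(21); x=98*np.c_[np.cos(t),np.sin(t)]; d=np.diff(x.round(1),axis=0).round(1)
print([[*r,0,0,0,.049] for r in d.tolist()])
```

```text
[[-4.3, -2.2, 0, 0, 0, 0.049], [-4.2, -2.3, 0, 0, 0, 0.049], [-4.1, -2.6, 0, 0, 0, 0.049], [-3.9, -2.7, 0, 0, 0, 0.049], [-3.8, -2.9, 0, 0, 0, 0.049], [-3.6, -3.2, 0, 0, 0, 0.049], [-3.5, -3.2, 0, 0, 0, 0.049], [-3.4, -3.5, 0, 0, 0, 0.049], [-3.1, -3.6, 0, 0, 0, 0.049], [-3.0, -3.8, 0, 0, 0, 0.049], [-2.8, -3.9, 0, 0, 0, 0.049], [-2.6, -4.0, 0, 0, 0, 0.049], [-2.4, -4.2, 0, 0, 0, 0.049], [-2.1, -4.3, 0, 0, 0, 0.049], [-2.0, -4.4, 0, 0, 0, 0.049], [-1.8, -4.4, 0, 0, 0, 0.049], [-1.5, -4.6, 0, 0, 0, 0.049], [-1.3, -4.6, 0, 0, 0, 0.049], [-1.1, -4.7, 0, 0, 0, 0.049], [-0.8, -4.7, 0, 0, 0, 0.049]]
```

>>> step_arm([
  [-4.3,-2.2,0,0,0,0.049],
  [-4.2,-2.3,0,0,0,0.049],
  [-4.1,-2.6,0,0,0,0.049],
  [-3.9,-2.7,0,0,0,0.049],
  [-3.8,-2.9,0,0,0,0.049],
  [-3.6,-3.2,0,0,0,0.049],
  [-3.5,-3.2,0,0,0,0.049],
  [-3.4,-3.5,0,0,0,0.049],
  [0,0,0,0,0,0],
])

```text
clock: 14.67
position: [0.5431, -0.2332, 0.0936]
ee_rot: [1.139, 2.927, -0.001]
force: [2.0, -2.0, 1.9]
width: 0.214
gripper_force: 20.0
```

Following well with small forces; I'll continue along the arc.

>>> step_arm([
  [-3.1,-3.6,0,0,0,0.049],
  [-3.0,-3.8,0,0,0,0.049],
  [-2.8,-3.9,0,0,0,0.049],
  [-2.6,-4.0,0,0,0,0.049],
  [-2.4,-4.2,0,0,0,0.049],
  [-2.1,-4.3,0,0,0,0.049],
  [-2.0,-4.4,0,0,0,0.049],
  [-1.8,-4.4,0,0,0,0.049],
  [-1.5,-4.6,0,0,0,0.049],
  [-1.3,-4.6,0,0,0,0.049],
  [-1.1,-4.7,0,0,0,0.049],
  [-0.8,-4.7,0,0,0,0.049],
  [0,0,0,0,0,0],
  [0,0,0,0,0,0],
  [0,0,0,0,0,0],
])

```text
clock: 15.92
position: [0.5201, -0.2838, 0.0937]
ee_rot: [0.247, 3.129, -0.0]
force: [5.5, -2.3, -0.4]
width: 0.207
gripper_force: 20.0
```

Run:
```python
from h import *
o=pose()
P=np.array([.6155,-.2975]); p=o['position'][:2]; v=p-P; print(np.hypot(*v),np.arctan2(v[1],v[0])%6.283)
im,c=grab('wrist','w7'); t,ct=grab('top','t7'); s,cs=grab('scene','s7')
for k in('red','green'): print(k,blobs(im,k,amin=20)); print(blobs(t,k,(320,155,440,255)));print(blobs(s,k,(110,230,255,350)))
o=np.zeros((600,780,3),np.uint8); o[:300,:400]=cv2.resize(im,(400,300)); o[:300,400:760]=cv2.resize(t[155:255,320:440],(360,300),interpolation=2); o[300:,:400]=cv2.resize(s[235:335,120:253],(400,300),interpolation=2)
o[300:,400:780]=cv2.resize(im[60:280,140:419],(380,300))
cv2.imwrite('pics/v7.png',o[:,:,::-1])
```

```text
clk 15.92 p [ 0.5201 -0.2838  0.0937] yaw_y 1.4133 z [ 0.003 -0.001 -1.   ] w 0.207 g 20.0 F [ 5.5 -2.3 -0.4] j [ 0.95  0.66 -0.8   1.76  0.57  0.97  1.33]
0.09638809404073198 2.9986757605606265
red [(2016, [125.2, 269.2], [90, 238, 78, 64]), (2390, [285.8, 280.1], [262, 248, 49, 59])]
[]
[(128, [175.1, 253.6], [170, 246, 11, 17]), (174, [138.6, 282.5], [129, 274, 20, 17]), (6, [173.5, 322.3], [171, 321, 6, 3]), (6, [149.5, 329.5], [147, 328, 6, 3])]
green [(390, [286.0, 175.3], [275, 167, 23, 19])]
[(10, [374.7, 237.8], [373, 237, 4, 3])]
[]
```

View pics/v7.png

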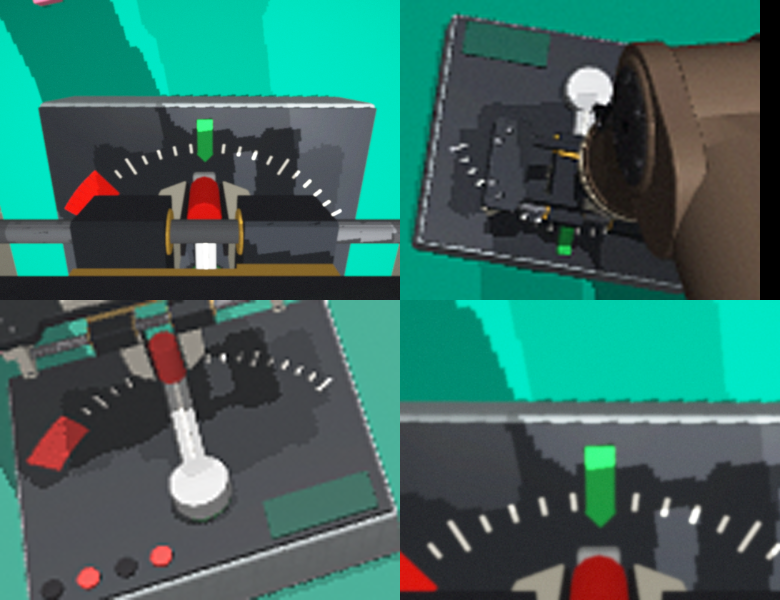

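The green pointer (column 286.0) lines up with the knob (285.8) and lever. I'll release, rise and verify.

>>> step_arm([
  [0,0,0,0,0,0],
  [0,0,0,0,0,0],
  [0,0,0,0,0,0],
  [0,0,0,0,0,0],
  [0,0,0,0,0,0],
  [0,0,0,0,0,0],
], gripper=0.55)

```text
clock: 16.57
position: [0.5184, -0.2832, 0.0934]
ee_rot: [-0.244, -3.132, -0.0]
force: [0.5, 0.5, -0.1]
width: 0.542
gripper_force: 0.0
```

>>> step_arm([
  [0,0,8,0,0,0],
  [0,0,15,0,0,0],
  [0,0,25,0,0,0],
  [0,0,30,0,0,0],
  [3,0,30,0,0,0],
  [8,0,30,0,0,0],
  [8,0,25,0,0,0],
  [6,0,10,0,0,0],
  [0,0,0,0,0,0],
  [0,0,0,0,0,0],
  [0,0,0,0,0,0],
])

```text
clock: 17.48
position: [0.5426, -0.2832, 0.2654]
ee_rot: [-0.243, -3.13, -0.0]
force: [0.3, -0.3, 0.3]
width: 0.549
gripper_force: 0.0
```

Run:
```python
from h import *
o=pose(); im,c=grab('wrist','w8')
for k in('red','green','white'): print(k,blobs(im,k,(190,100,380,275),amin=40))
cv2.imwrite('pics/w8c.png',cv2.resize(im[90:280,180:390],(663,600),interpolation=2)[:,:,::-1])
```

```text
clk 17.48 p [ 0.5426 -0.2832  0.2654] yaw_y 1.4156 z [-0.002  0.    -1.   ] w 0.549 g 0.0 F [ 0.3 -0.3  0.3] j [ 0.96  0.53 -0.89  1.5   0.42  1.31  1.45]
red [(641, [198.0, 175.6], [190, 155, 24, 47]), (518, [281.0, 168.8], [270, 155, 23, 28])]
green [(356, [282.0, 127.3], [276, 113, 13, 31])]
white [(162, [252.7, 101.9], [224, 100, 63, 4]), (40, [373.5, 102.5], [367, 101, 13, 4]), (40, [258.5, 138.0], [256, 134, 6, 9]), (60, [343.7, 151.5], [339, 145, 10, 14]), (1564, [283.0, 247.8], [264, 184, 40, 91])]
```

View pics/w8c.png

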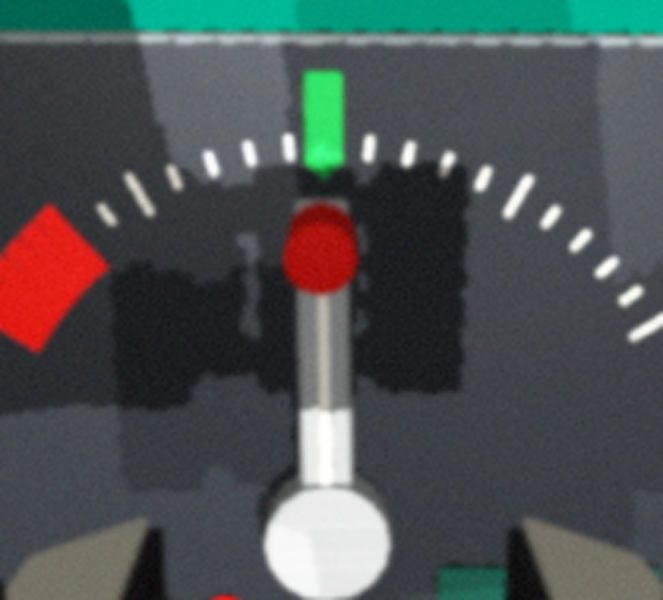

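Run:
```python
from h import *
im,c=load('w8')
px=lambda u,v:(180+u/3.157,90+v/3.158)
a=lambda p,q:round(float(np.arctan2(*(q-p)[1::-1][:2])%6.2832),4)
A=lambda u,v,z:atz(c,px(u,v),z)
print('line',a(A(326,478,.08),A(322,300,.08)),'arm edges',a((A(300,470,.08)+A(353,470,.08))/2,(A(296.5,305,.08)+A(349.5,305,.08))/2))
for z in(.085,.088,.092):
  h=A(327.5,542,z); print(z,'knob',a(h,atz(c,(281,167.5),.12)),'green',a(h,atz(c,(282,127.3),.061)),'tip',a(h,A(323,176,.061)),np.linalg.norm((h-atz(c,(281,167.5),.12))[:2]))
print('green axis',a(A(323,170,.061),A(323.5,75,.061)))
# sub-pixel arm centreline by intensity edges
g=im.astype(float).mean(2)
pts=[]
for r in range(186,240,2):
    row=np.abs(np.diff(g[r])); l=262+np.argmax(row[262:283]); rr=283+np.argmax(row[283:305]); pts.append(((l+rr)/2+.5,r))
pts=np.array(pts); f=np.polyfit(pts[:,1],pts[:,0],1); print(f, a(atz(c,(np.polyval(f,238),238),.08),atz(c,(np.polyval(f,186),186),.08)))
```

```text
line 3.0061 arm edges 3.0051
0.085 knob 3.006 green 2.9994 tip 2.9991 0.10038798221497199
0.088 knob 3.0064 green 2.9997 tip 2.9995 0.09902693651280597
0.092 knob 3.0071 green 3.0001 tip 2.9999 0.09721224194032492
green axis 2.9791
[3.90720391e-02 2.73661172e+02] 3.0215
```

The lever is at about 3.006 rad and the pointer at about 3.000, so they agree to within 0.01 rad. The gripper is clear, so I'm handing in.

Run:
```python
from cell import job
print(job.sign_off())
```

```text
the job is handed in; nothing more can be done
None
```

The job is handed in at about 17.5 s of the 58 s allowed: the bar lies flat and centred in both cradle slots, and the lever, turned from near zero and well short of the red zone, points at the green pointer to within about 0.01 rad by the wrist camera and is released.

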